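# Put the dried glassware away by kind

## Task

The four pieces of washed glassware on the drying mat are dry: put each one away in the tray that already holds a piece of its kind, both flasks with the flask, the beaker with the beaker, the bottle with the bottle. Stand each upright on the tray floor in free space and let go; set them down gently without dropping them, knock nothing over, and leave the pieces already in the trays standing where they are.

Things in the scene. Friction and masses are not known exactly. Their poses are not given: they have to be found in the camera images.
- large_flask: Clear glass wide-neck conical (Erlenmeyer) flask, the larger loose one: base 64 mm across, 105 mm tall; cone narrows to a straight open neck 35 mm across, from 78 mm up to the rim (bead 38 mm across). About 70 g. Origin at the centre of its underside, z up its axis. On the drying mat at the start (pieces about 100 mm apart). Mat: black rubber, 190 mm square, 6 mm thick.
- small_flask: Clear glass wide-neck conical (Erlenmeyer) flask, the smaller loose one: base 51 mm across, 85 mm tall; cone narrows to a straight open neck 33 mm across, from 60 mm up to the rim (bead 36 mm across). About 45 g. Origin at the centre of its underside, z up its axis. On the drying mat at the start (pieces about 100 mm apart).
- loose_beaker: Clear glass tall-form beaker, straight wall: 54 mm across, 95 mm tall, rim 58 mm across, wall 3 mm, open top, small spout. About 75 g. Origin at the centre of its underside, z up its axis. On the drying mat at the start (pieces about 100 mm apart).
- loose_bottle: Clear glass screw-cap laboratory bottle, round: body 56 mm across, shoulder 60 to 73 mm up, neck 40 mm; white cap 50 mm across, from 79 to 105 mm (flat top). About 130 g. Origin at the centre of its underside, z up its axis. On the drying mat at the start (pieces about 100 mm apart).
- flask_tray: Dark grey plastic tray, open top, with a flask in it at the start: 170 mm square (rim and grip tabs stand out up to 16 mm more), inside 160 mm square, rim 30 mm high, floor 5 mm thick. Fixed. Origin: centre of its underside; x, y along its sides. The stored flask stands in its +x half, 38 to 44 mm from the middle, up to 35 mm to either side in y; the -x half is empty.
- beaker_tray: Dark grey plastic tray, open top, with a beaker in it at the start: 170 mm square (rim and grip tabs stand out up to 16 mm more), inside 160 mm square, rim 30 mm high, floor 5 mm thick. Fixed. Origin: centre of its underside; x, y along its sides. The stored beaker stands in its +x half, 38 to 44 mm from the middle, up to 35 mm to either side in y; the -x half is empty.
- bottle_tray: Dark grey plastic tray, open top, with a bottle in it at the start: 170 mm square (rim and grip tabs stand out up to 16 mm more), inside 160 mm square, rim 30 mm high, floor 5 mm thick. Fixed. Origin: centre of its underside; x, y along its sides. The stored bottle stands in its +x half, 38 to 44 mm from the middle, up to 35 mm to either side in y; the -x half is empty.
- stored_flask: Clear glass wide-neck conical (Erlenmeyer) flask, like the larger loose one: base 64 mm across, 105 mm tall; cone narrows to a straight open neck 35 mm across, from 78 mm up to the rim (bead 38 mm across). Already stored: stands in the flask tray. Origin at the centre of its underside, z up its axis.
- stored_beaker: Clear glass tall-form beaker, straight wall: 54 mm across, 95 mm tall, rim 58 mm across, wall 3 mm, open top, small spout. Already stored: stands in the beaker tray. Origin at the centre of its underside, z up its axis.
- stored_bottle: Clear glass screw-cap laboratory bottle, round: body 56 mm across, shoulder 60 to 73 mm up, neck 40 mm; white cap 50 mm across, from 79 to 105 mm (flat top). Already stored: stands in the bottle tray. Origin at the centre of its underside, z up its axis.
There are look-alikes about, which are no part of the job. What is shaped like the stored_flask but blue is not meant.

How it is judged:
At the end, for the whole second after the job is handed in: Both flasks stand in the flask tray, the beaker in the beaker tray, the bottle in the bottle tray: wholly inside the walls, foot on the tray floor within 4 mm, upright within 4.5 degrees, released and at rest; the three stored pieces stand upright within 20 mm of where they were (x of large_flask in the frame of flask_tray between -0.0495 and 0.0495 m and y of large_flask in the frame of flask_tray between -0.0495 and 0.0495 m and z of each of large_flask, small_flask in the frame of flask_tray below 0.009 m and angle between each of large_flask, small_flask, stored_flask, loose_beaker, stored_beaker, loose_bottle, stored_bottle's own z axis and vertical below 0.08 rad and linear speed of each of large_flask, small_flask, stored_flask, loose_beaker, stored_beaker, loose_bottle, stored_bottle below 0.02 m/s and angular speed of each of large_flask, small_flask, loose_beaker, loose_bottle below 0.2 rad/s and contact force between each of large_flask, small_flask, loose_beaker, loose_bottle and the fingers below 0.05 N and x of small_flask in the frame of flask_tray between -0.056 and 0.056 m and y of small_flask in the frame of flask_tray between -0.056 and 0.056 m and distance of each of stored_flask, stored_beaker, stored_bottle from where it was at the start of the episode below 0.02 m and x of loose_beaker in the frame of beaker_tray between -0.0545 and 0.0545 m and y of loose_beaker in the frame of beaker_tray between -0.0545 and 0.0545 m and z of loose_beaker in the frame of beaker_tray below 0.009 m and x of loose_bottle in the frame of bottle_tray between -0.0535 and 0.0535 m and y of loose_bottle in the frame of bottle_tray between -0.0535 and 0.0535 m and z of loose_bottle in the frame of bottle_tray below 0.009 m); the robot touches nothing.
It fails at once if a piece of glassware is knocked or tipped over (leans more than 40 degrees) (angle between any of large_flask, small_flask, loose_beaker, loose_bottle, stored_flask, stored_beaker, stored_bottle's own z axis and vertical above 0.7 rad).
It fails at once if a piece of glassware is dropped or flung (faster than 0.7 m/s while not in the fingers, as after a fall of 25 mm) ((contact force between large_flask and the fingers below 0.02 N and linear speed of large_flask above 0.7 m/s) or (contact force between small_flask and the fingers below 0.02 N and linear speed of small_flask above 0.7 m/s) or (contact force between loose_beaker and the fingers below 0.02 N and linear speed of loose_beaker above 0.7 m/s) or (contact force between loose_bottle and the fingers below 0.02 N and linear speed of loose_bottle above 0.7 m/s)).
It fails at once if a piece that was already in a tray is shifted more than 25 mm from where it stood (distance of any of stored_flask, stored_beaker, stored_bottle from where it was at the start of the episode above 0.025 m).
It also fails if it takes over 115 s, if anything falls off the work surface, if the arm or the gripper's body presses on something with over 40 N, if the wrist force passes 120 N, or if a joint passes its speed limit or range.

## Robot

A 6-joint arm with a two-finger parallel gripper is mounted at the origin on the work surface. World frame = base frame: x ahead of the robot, y to its left, z up, the work surface at z = 0. Lengths are in m, angles in rad, forces in N, time in s.
With the tool pointing down it reaches from about 0.3 to 0.775 m from the base axis. Payload 14.6 kg.
Tool frame: the origin (TCP) lies at the very end of the fingers, on their centre line; the grasp point (between the pads) lies 19 mm behind it; z points along the fingers, y is the line along which they close (so a half turn about z gives the same grasp; the last joint's range is limited). The gripper opens to 94 mm and grips with 3 to 60 N. Pads are 16 mm wide; open, the fingers measure 119 mm over their backs; the gripper's body (75 mm by 177 mm) begins 78 mm behind the grasp point.
Start: joints at [1.173, 0.3, 1.521, -0, 1.321, -0.067], TCP at [0.179, 0.52, 0.205] pointing down, gripper open.
Joint ranges: [-3.03, 3.03], [-0.79, 2.21], [0.23, 2.52], [-1.04, 4.18], [0, 3.07], [-2.55, 2.55]. Speed limits (rad/s): [2.22, 2.22, 2.57, 3.14, 3.14, 3.14].

## Interface

Orientations are given as [roll, pitch, yaw] about the fixed x, y, z axes, in that order (R = Rz(yaw) Ry(pitch) Rx(roll)).
In Python, from station import ctrl, cams gives the robot as it stands. The module is installed in compiled form; this text tells all that it offers.
- The arm moves only by the tool arm_command, never from a script. Its argument "plan" is a list that holds one entry, the list of rows, each a list of 7 numbers: the shift along the tool's x, y, z in mm, then the turn, a rotation vector about the tool's x, y, z in rad, then the closure, from -1 (fully open) to 1 (shut). A call has 1 to 12 rows; each row is the pose to reach, as a shift and turn from the pose commanded when the call began, along the tool's axes at that moment; what a row does not reach only later rows make up. A row lasts 1/10 s, in which the tool goes at most 50 mm and 8.59 degrees, less where a joint would pass 70% of its speed; a pose out of reach is approached as far as the arm can. A call with a gripper value outside its range is refused whole. The fingers move at their own pace and stop on an object; "squeeze" is the grip in N (left out, the last holds). Time passes only in rows, so rows that repeat a pose let the fingers close. It gives the time, the measured TCP pose, the force, the opening and the grip force at its end, in the units of the state.
- ctrl.get_obs(): the state, without advancing time (a new reading comes with each control period).
- cams.camera(name): name is "scene" or "top"; returns (picture, depth): 420x560x3 uint8, blue, green, red; 420x560 float32, m along the optical axis (not along the pixel's ray), 0 where there is no reading.
- cams.camera_info(name): a dict with "fx", "fy", "cx", "cy" (pixels), "world_to_cam" (4x4, takes a point from world to camera coordinates). Camera axes: x right, y down, z forward; pixel columns grow to the right and rows downward; lengths in m; the calibration is good to about 2 mm. A picture is of the moment at which its call begins. camera_info takes no time and is no camera call.
- ctrl.hand_in(): hands the job in; it is judged then, once.
The state is a dict: "time_s": time; "qpos": joint angles; "joint_vel": joint speeds; "tau": joint torques, N m; "ee_pos": TCP position; "eef_rot": TCP orientation; "force": force on the tool from outside, world axes, zero at the start; "moment": the same for the moment, N m; "grip_width": finger opening in m; "grip_force": force on a finger pad.
Only numpy, scipy, OpenCV 4.12 (cv2) and the standard library are available. Lean on these libraries where they do the work, as an engineer would, in place of code of your own. Each camera call takes 0.05 s, during which the arm holds its last target. There are 200 camera calls.

## Working session

There is one attempt and no reset: what is moved stays moved. The work goes in short steps, Python scripts to look and compute and a tool call to move; the robot and the scene stay as the last step left them, time stands still between calls to the robot, and variables do not carry over. Pictures are saved under pics/ and viewed, at most 14 in all, crops included, and the job is handed in when it is done.

Besides the shell and the picture viewer there is one more tool, called after "Request:" in YAML: its name, and indented under it one key for each argument. arm_command: Moves the arm, as the interface text tells. Its arguments: {"type":"object","properties":{"plan":{"type":"array"},"squeeze":{"type":"number"}},"required":["plan"]}

```bash
mkdir -p pics; python3 - <<'E'
from station import ctrl,cams
import cv2,numpy as np
for n in("top","scene"):
    p,d=cams.camera(n); cv2.imwrite(f"pics/{n}0.png",p); np.save(f"{n}0.npy",d)
    i=cams.camera_info(n); print(n,i["fx"],i["cx"],i["cy"],np.round(i["world_to_cam"],3).tolist())
print(ctrl.get_obs())
E
```

```text
top 400.3573379672849 283.17763950270324 209.16820833122765 [[0.031, -0.999, -0.011, 0.02], [-0.985, -0.028, -0.171, 0.555], [0.171, 0.016, -0.985, 1.169], [0.0, 0.0, 0.0, 1.0]]
scene 456.74835098761565 277.8245947155273 208.78184697178665 [[-0.794, 0.608, 0.007, 0.445], [0.391, 0.519, -0.76, -0.202], [-0.466, -0.601, -0.65, 1.467], [0.0, 0.0, 0.0, 1.0]]
{'time_s': 0.1, 'qpos': array([ 1.17339902e+00,  3.00374475e-01,  1.52151494e+00, -2.33049090e-05,
        1.32065095e+00, -6.65547262e-02]), 'joint_vel': array([-7.80477987e-04, -7.76135450e-05, -3.30361405e-03,  5.91159400e-04,
       -4.97296196e-04,  1.91331389e-03]), 'tau': array([ 2.84395028e-03, -5.32641327e+01, -3.53284585e+01,  7.10261171e-02,
        2.35156284e-02, -6.42423970e-05]), 'ee_pos': array([0.17856133, 0.5199739 , 0.2049673 ]), 'eef_rot': array([-3.14064554e+00, -4.05042090e-05,  2.81075584e+00]), 'force': array([-0.2984135 ,  0.40438555, -0.38583726]), 'moment': array([ 0.08403541,  0.0136586 , -0.01802741]), 'grip_force': 0.0, 'grip_width': 0.0940226379966002}
```

View pics/top0.png

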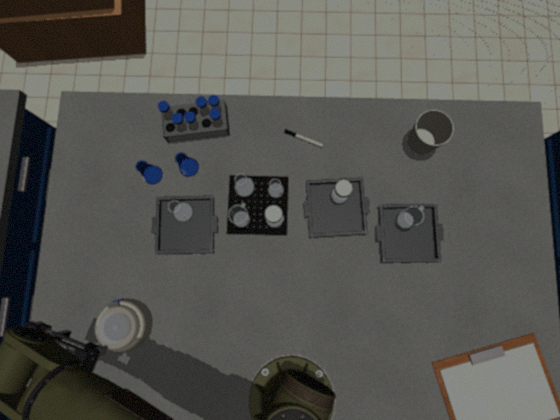

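View pics/scene0.png

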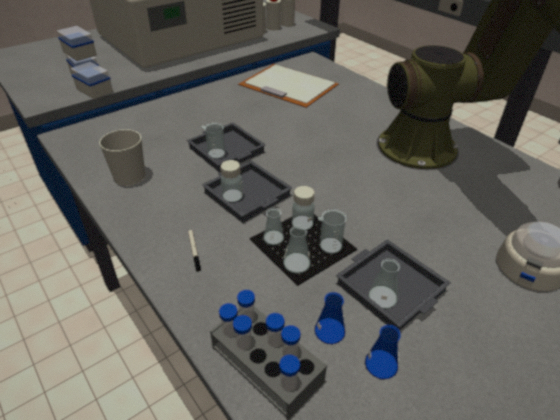

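The scene view shows the loose pieces on the mat: bottle (303,208), beaker (333,230), small flask (273,228) and large flask (297,250). In the top view these match (274,216), (239,215), (276,188) and (244,186). The trays are at top (185,225) for the flask, (336,207) for the bottle and (409,234) for the beaker. The two blue flasks, at scene (331,318) and (383,352), are the decoys. I'll confirm with enlarged crops.

```bash
cat > h.py <<'E'
import numpy as np,cv2
from station import cams,ctrl
def ray(n,u,v,z):
    i=cams.camera_info(n);T=np.array(i["world_to_cam"]);R=T[:3,:3];c=-R.T@T[:3,3]
    d=R.T@np.array([(u-i["cx"])/i["fx"],(v-i["cy"])/i["fy"],1]);return c+d*(z-c[2])/d[2]
def proj(n,P):
    i=cams.camera_info(n);T=np.array(i["world_to_cam"]);p=T[:3,:3]@P+T[:3,3]
    return np.array([i["fx"]*p[0]/p[2]+i["cx"],i["fy"]*p[1]/p[2]+i["cy"]])
def crop(src,box,k,out,g=1.0):
    im=cv2.imread(src);x0,y0,x1,y1=box
    c=cv2.resize(im[y0:y1,x0:x1],None,fx=k,fy=k,interpolation=cv2.INTER_CUBIC)
    c=np.clip(255*(c/255.)**g,0,255).astype(np.uint8)
    for x in range(-(-x0//20)*20,x1,20):cv2.putText(c,str(x),((x-x0)*k,8),0,.3,(0,255,255));cv2.line(c,((x-x0)*k,9),((x-x0)*k,15),(0,255,255))
    for y in range(-(-y0//20)*20,y1,20):cv2.putText(c,str(y),(0,(y-y0)*k),0,.3,(0,255,255))
    cv2.imwrite(out,c)
E
python3 - <<'E'
from h import *
crop("pics/top0.png",(150,165,300,265),5,"pics/c1.png",.6)
crop("pics/top0.png",(295,165,450,270),5,"pics/c2.png",.6)
crop("pics/scene0.png",(180,120,455,330),2,"pics/c3.png",.7)
im=cv2.imread("pics/top0.png");g=im.max(2)
m=((g<28)*255).astype(np.uint8);m[:, :220]=0;m[:,295:]=0;m[:170]=0;m[240:]=0
m=cv2.morphologyEx(m,cv2.MORPH_CLOSE,np.ones((9,9)))
c=max(cv2.findContours(m,0,2)[0],key=cv2.contourArea);r=cv2.minAreaRect(c);b=cv2.boxPoints(r)
print("mat",r,[ray("top",*p,.006).round(3).tolist() for p in b])
for x in(185,336,409):print(g[230,x-40:x+40].tolist())
d=np.load("top0.npy")
i=cams.camera_info("top");T=np.array(i["world_to_cam"]);v,u=np.mgrid[:420,:560]
P=np.stack([(u-i["cx"])/i["fx"]*d,(v-i["cy"])/i["fy"]*d,d],-1);W=(P-T[:3,3])@T[:3,:3];W[d==0]=np.nan
np.save("W.npy",W)
for n,(a,b,c_,e) in dict(flask=(145,185,225,265),bottle=(295,170,378,245),beaker=(368,195,450,272)).items():
    s=W[b:e,a:c_];m=(s[...,2]>.02)&(s[...,2]<.04);q=s[m][:,:2].astype(np.float32);r=cv2.minAreaRect(q);print(n,m.sum(),r)
print("hole count mat",np.isnan(W[175:240,225:290,2]).sum())
E
```

```text
mat ((257.1503601074219, 204.93649291992188), (58.81636047363281, 57.411468505859375), 1.5481576919555664) [[0.482, 0.21, 0.006], [0.666, 0.215, 0.006], [0.666, 0.027, 0.006], [0.482, 0.026, 0.006]]
[85, 84, 89, 89, 86, 81, 72, 64, 61, 69, 64, 64, 60, 49, 26, 42, 58, 65, 61, 62, 61, 64, 64, 63, 64, 62, 66, 64, 66, 62, 64, 61, 63, 65, 65, 67, 66, 67, 67, 66, 64, 68, 67, 64, 63, 64, 68, 65, 69, 66, 65, 67, 66, 64, 67, 66, 71, 64, 64, 67, 67, 68, 64, 69, 62, 62, 67, 71, 70, 71, 68, 64, 48, 67, 86, 91, 91, 87, 86, 89]
[91, 84, 90, 89, 90, 90, 89, 93, 87, 90, 90, 88, 76, 61, 71, 71, 73, 75, 74, 74, 74, 74, 72, 73, 72, 72, 72, 74, 72, 75, 72, 69, 72, 72, 73, 70, 73, 67, 71, 74, 72, 72, 71, 75, 72, 70, 68, 71, 69, 72, 70, 72, 72, 64, 66, 66, 65, 66, 63, 65, 69, 67, 63, 67, 70, 65, 62, 56, 63, 81, 79, 74, 88, 89, 89, 85, 89, 87, 75, 51]
[89, 89, 85, 89, 87, 75, 51, 56, 68, 67, 65, 67, 65, 67, 66, 58, 67, 70, 69, 67, 65, 68, 69, 68, 68, 67, 63, 70, 66, 65, 59, 50, 41, 37, 45, 43, 37, 42, 52, 55, 55, 63, 69, 66, 64, 65, 64, 62, 65, 62, 67, 62, 66, 68, 66, 66, 63, 66, 65, 67, 67, 61, 65, 54, 30, 7, 34, 62, 62, 58, 62, 58, 59, 59, 73, 85, 89, 91, 89, 89]
flask 932 ((0.5024470090866089, 0.340116947889328), (0.17799831926822662, 0.20149663090705872), 2.5048577785491943)
bottle 844 ((0.5640267133712769, -0.139145165681839), (0.19533243775367737, 0.2232108861207962), 2.3068642616271973)
beaker 968 ((0.5071529746055603, -0.3392583727836609), (0.2003931701183319, 0.22538940608501434), 2.2193665504455566)
hole count mat 22
```

View pics/c1.png

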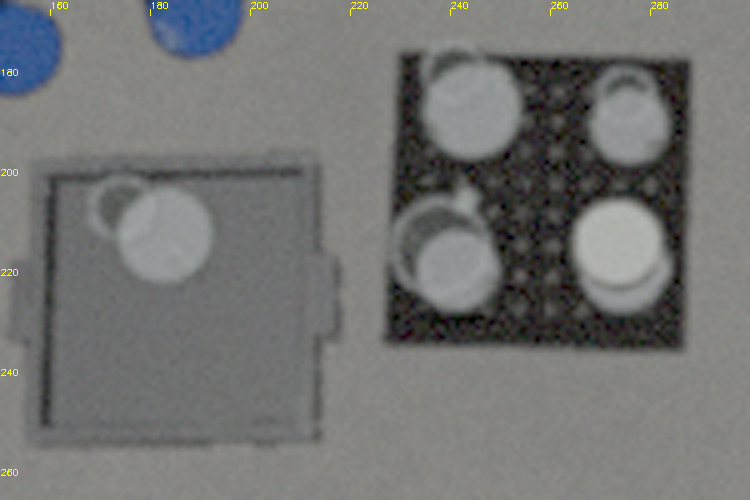

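View pics/c2.png

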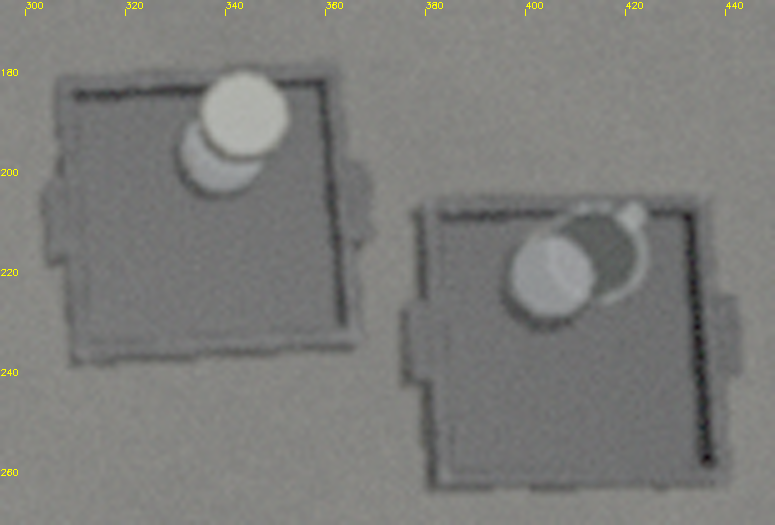

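View pics/c3.png

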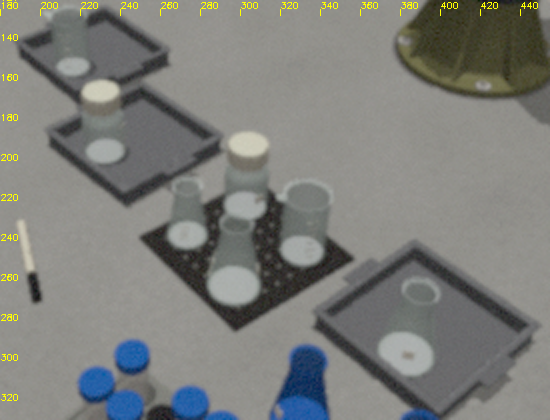

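The crops confirm it: each piece shows as clear glass with a bright base disc, and the flask tray's stored flask is clear, not blue. Base discs in the top crops are at large flask (473,108), small flask (630,125) and beaker (458,270), with the bottle cap at (618,243). Next I'll locate them from both views.

```bash
python3 - <<'E'
from h import *
def c1(x,y):return((x+.5)/5-.5+150,(y+.5)/5-.5+165)
def c2(x,y):return((x+.5)/5-.5+295,(y+.5)/5-.5+165)
def c3(x,y):return((x+.5)/2-.5+180,(y+.5)/2-.5+120)
L=[("LF base",c1(473,108),c3(234,286),.008),("SF base",c1(630,125),c3(188,236),.008),("BK base",c1(458,270),c3(302,251),.008),
("BT cap",c1(618,243),c3(248,144),.111),("sF base",c1(165,234),c3(406,354),.007),("sBT cap",c2(245,115),c3(101,91),.110),("sBK base",c2(551,276),c3(73,66),.007),
("BK rim",c1(438,247),c3(308,195),.101),("LF rim",c1(453,72),c3(237,223),.111),("SF rim",c1(624,93),c3(187,185),.091)]
for n,a,b,z in L:print(n,ray("top",*a,z)[:2].round(3),ray("scene",*b,z)[:2].round(3))
T={"flask":(c1,[(33,160),(316,155),(322,442),(28,442)]),"bottle":(c2,[(57,77),(337,68),(355,347),(70,365)]),"beaker":(c2,[(418,200),(710,200),(728,487),(432,488)])}
for n,(f,ps) in T.items():
    q=np.array([ray("top",*f(*p),.03)[:2] for p in ps]);print(n,q.round(3).tolist(),"c",q.mean(0).round(3))
# refine trays: inner wall vs floor corners
F={"flask":(c1,[(45,172),(305,170),None,(45,428)]),"bottle":(c2,[(72,95),(327,80),(345,325)]),"beaker":(c2,[(438,215),(692,213),(710,463)])}
for n,(f,ps) in F.items():print(n,"inner@floor/rim",[(ray("top",*f(*p),.005)[:2].round(3).tolist(),ray("top",*f(*p),.03)[:2].round(3).tolist()) for p in ps if p])
# automatic base discs on mat
im=cv2.imread("pics/top0.png").max(2)
m=((im>95)*255).astype(np.uint8);n,_,s,c=cv2.connectedComponentsWithStats(m)
for k in range(1,n):
    if 60<s[k,4]<500 and 160<c[k,0]<440 and 170<c[k,1]<250:print(s[k],c[k].round(1),ray("top",*c[k],.008)[:2].round(3))
E
```

```text
LF base [0.632 0.163] [0.633 0.167]
SF base [0.623 0.063] [0.625 0.068]
BK base [0.527 0.167] [0.53  0.172]
BT cap [0.531 0.064] [0.536 0.069]
sF base [0.545 0.353] [0.546 0.357]
sBT cap [ 0.612 -0.138] [ 0.616 -0.132]
sBK base [ 0.539 -0.343] [ 0.539 -0.342]
BK rim [0.527 0.168] [0.533 0.173]
LF rim [0.629 0.163] [0.634 0.168]
SF rim [0.624 0.064] [0.626 0.067]
flask [[0.586, 0.433], [0.594, 0.257], [0.416, 0.242], [0.411, 0.421]] c [0.502 0.338]
bottle [[0.652, -0.032], [0.662, -0.206], [0.488, -0.217], [0.472, -0.044]] c [ 0.568 -0.125]
beaker [[0.58, -0.256], [0.585, -0.435], [0.41, -0.44], [0.404, -0.263]] c [ 0.495 -0.348]
flask inner@floor/rim [([0.583, 0.433], [0.578, 0.425]), ([0.589, 0.268], [0.584, 0.263]), ([0.421, 0.42], [0.42, 0.412])]
bottle inner@floor/rim [([0.647, -0.043], [0.64, -0.042]), ([0.661, -0.205], [0.655, -0.2]), ([0.504, -0.215], [0.501, -0.211])]
beaker inner@floor/rim [([0.576, -0.274], [0.571, -0.268]), ([0.581, -0.433], [0.577, -0.424]), ([0.425, -0.439], [0.424, -0.43])]
[236 178  17  18 229] [244.1 186.4] [0.631 0.163]
[335 179  18  17 219] [343.5 187.3] [ 0.637 -0.152]
[269 184  13  13 128] [275.1 189.4] [0.624 0.064]
[332 190  15  12  70] [337.4 197.4] [ 0.604 -0.133]
[174 203  18  18 250] [182.6 211.7] [0.544 0.353]
[265 205  18  21 268] [273.6 214.8] [0.542 0.066]
[234 212  15  14 159] [240.6 218.4] [0.528 0.169]
[398 213  15  14 175] [405.1 219.5] [ 0.539 -0.344]
```

Request:
arm_command:
  plan:
    - [[0,0,-20,0,0,-0.1,-1],[0,0,-50,0,0,-0.2,-1],[0,0,-65,0,0,-0.331,-1],[0,0,-65,0,0,-0.331,-1],[0,0,-65,0,0,-0.331,-1]]
  squeeze: 12

```text
time_s: 0.6
ee_pos: [0.1785, 0.52, 0.2695]
eef_rot: [-3.141, -0.0, 3.138]
force: [0.7, -0.7, 0.4]
grip_width: 0.0944
grip_force: 0.0
```

Both views agree to within 5 mm. The stored pieces come out 42–44 mm from the tray middles, as they should. I'll start with the beaker at (0.529, 0.170).

Request:
arm_command:
  plan:
    - [[-30,-30,10,0,0,0,-0.7],[-60,-60,20,0,0,0,-0.7],[-92,-92,30,0,0,0,-0.7],[-125,-125,40,0,0,0,-0.7],[-158,-158,40,0,0,0,-0.7],[-190,-190,40,0,0,0,-0.7],[-223,-223,40,0,0,0,-0.7],[-255,-255,40,0,0,0,-0.7],[-288,-288,40,0,0,0,-0.7],[-320,-320,40,0,0,0,-0.7],[-340,-340,40,0,0,0,-0.7],[-350,-350,40,0,0,0,-0.7]]

```text
time_s: 1.8
ee_pos: [0.5294, 0.1684, 0.2287]
eef_rot: [-3.141, -0.003, 3.137]
force: [-0.1, -0.4, -0.2]
grip_width: 0.0803
grip_force: 0.0
```

Request:
arm_command:
  plan:
    - [[0,0,0,0,0,0,-0.7],[0,0,0,0,0,0,-0.7],[0,0,0,0,0,0,-0.7],[0,0,30,0,0,0,-0.7],[0,0,60,0,0,0,-0.7],[0,0,80,0,0,0,-0.7],[0,0,80,0,0,0,-0.7]]

```text
time_s: 2.5
ee_pos: [0.527, 0.1709, 0.1482]
eef_rot: [-3.141, -0.004, -3.14]
force: [-1.1, 0.2, 0.2]
grip_width: 0.0799
grip_force: 0.0
```

```bash
python3 - <<'E'
from h import *
o=ctrl.get_obs();print(o["ee_pos"].round(4),o["qpos"].round(2))
for n in("scene","top"):cv2.imwrite(f"pics/{n}1.png",cams.camera(n)[0])
crop("pics/scene1.png",(200,110,400,310),3,"pics/c4.png",.7)
E
```

```text
[0.527  0.1709 0.1482] [ 0.25  0.36  1.57  0.    1.21 -1.32]
```

View pics/c4.png

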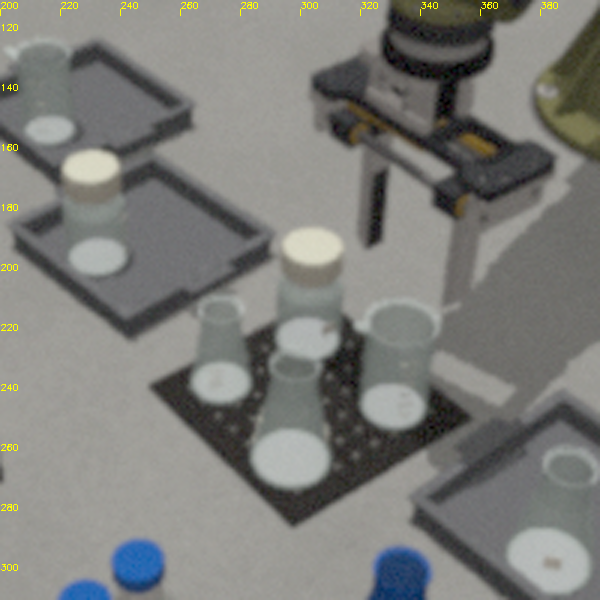

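The gripper is centred above the beaker (right tip near (355,213)), and the beaker stands clear of both fingers. Descending.

Request:
arm_command:
  plan:
    - [[-1,0,10,0,0,0,-0.7],[-2,0,30,0,0,0,-0.7],[-2,0,50,0,0,0,-0.7],[-2,0,70,0,0,0,-0.7],[-2,0,85,0,0,0,-0.7],[-2,0,96,0,0,0,-0.7],[-2,0,96,0,0,0,-0.7],[-2,0,96,0,0,0,-0.7]]

```text
time_s: 3.4
ee_pos: [0.5311, 0.1704, 0.0551]
eef_rot: [3.141, 0.001, -3.141]
force: [0.5, 1.0, 0.0]
grip_width: 0.0799
grip_force: 0.0
```

Request:
arm_command:
  plan:
    - [[0,0,0,0,0,0,-0.4],[0,0,0,0,0,0,-0.25],[0,0,0,0,0,0,-0.2],[0,0,0,0,0,0,-0.15],[0,0,0,0,0,0,-0.1],[0,0,0,0,0,0,0],[0,0,0,0,0,0,0.2],[0,0,0,0,0,0,0.2],[0,0,0,0,0,0,0.2],[0,0,0,0,0,0,0.2]]
  squeeze: 12

```text
time_s: 4.4
ee_pos: [0.5308, 0.1703, 0.0547]
eef_rot: [3.142, 0.0, -3.141]
force: [-2.1, -1.1, 4.9]
grip_width: 0.0541
grip_force: 12.0
```

The grip width of 54.1 mm matches the beaker wall. Lifting and carrying.

Request:
arm_command:
  plan:
    - [[0,0,-5,0,0,0,0.2],[0,0,-15,0,0,0,0.2],[0,0,-30,0,0,0,0.2],[0,0,-48,0,0,0,0.2],[0,0,-66,0,0,0,0.2],[0,0,-84,0,0,0,0.2],[0,0,-102,0,0,0,0.2],[0,0,-120,0,0,0,0.2],[0,0,-135,0,0,0,0.2],[0,0,-145,0,0,0,0.2],[0,0,-150,0,0,0,0.2],[0,0,-150,0,0,0,0.2]]

```text
time_s: 5.6
ee_pos: [0.5308, 0.1703, 0.2048]
eef_rot: [3.141, 0.001, -3.141]
force: [0.2, 0.1, -1.3]
grip_width: 0.054
grip_force: 12.0
```

Request:
arm_command:
  plan:
    - [[2,-10,0,0,0,0,0.2],[5,-30,0,0,0,0,0.2],[9,-55,0,0,0,0,0.2],[13,-85,0,0,0,0,0.2],[18,-115,0,0,0,0,0.2],[22,-145,0,0,0,0,0.2],[26,-170,0,0,0,0,0.2],[29,-195,0,0,0,0,0.2],[33,-220,0,0,0,0,0.2],[36,-240,0,0,0,0,0.2],[38,-252,0,0,0,0,0.2],[39,-258,0,0,0,0,0.2]]

```text
time_s: 6.8
ee_pos: [0.4913, -0.0887, 0.204]
eef_rot: [3.141, -0.001, 3.141]
force: [-0.4, 0.2, -1.6]
grip_width: 0.0539
grip_force: 12.0
```

Request:
arm_command:
  plan:
    - [[2,-10,0,0,0,0,0.2],[5,-30,0,0,0,0,0.2],[9,-55,0,0,0,0,0.2],[13,-85,0,0,0,0,0.2],[18,-115,0,0,0,0,0.2],[22,-145,0,0,0,0,0.2],[26,-170,0,0,0,0,0.2],[29,-195,0,0,0,0,0.2],[33,-220,0,0,0,0,0.2],[35,-240,0,0,0,0,0.2],[36,-252,0,0,0,0,0.2],[36,-259,0,0,0,0,0.2]]

```text
time_s: 8.0
ee_pos: [0.4557, -0.3473, 0.2042]
eef_rot: [3.141, -0.0, 3.142]
force: [1.1, 0.0, -2.1]
grip_width: 0.0544
grip_force: 12.0
```

Request:
arm_command:
  plan:
    - [[0,0,0,0,0,0,0.2],[0,0,20,0,0,0,0.2],[0,0,50,0,0,0,0.2],[0,0,70,0,0,0,0.2],[0,0,80,0,0,0,0.2],[0,0,80,0,0,0,0.2],[0,0,80,0,0,0,0.2]]

```text
time_s: 8.7
ee_pos: [0.4563, -0.3467, 0.1255]
eef_rot: [-3.141, 0.001, -3.141]
force: [0.3, 0.1, 0.1]
grip_width: 0.0542
grip_force: 12.0
```

```bash
python3 - <<'E'
from h import *
for n in("scene","top"):cv2.imwrite(f"pics/{n}2.png",cams.camera(n)[0])
a=cv2.imread("pics/top2.png")[170:290,340:470];b=cv2.imread("pics/scene2.png")[80:200,160:290]
cv2.imwrite("pics/c5.png",np.hstack([cv2.resize(x,None,fx=3,fy=4) if 0 else cv2.resize(x,None,fx=3,fy=3,interpolation=2) for x in(a,b)]))
E
```

```text
(no output)
```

View pics/c5.png

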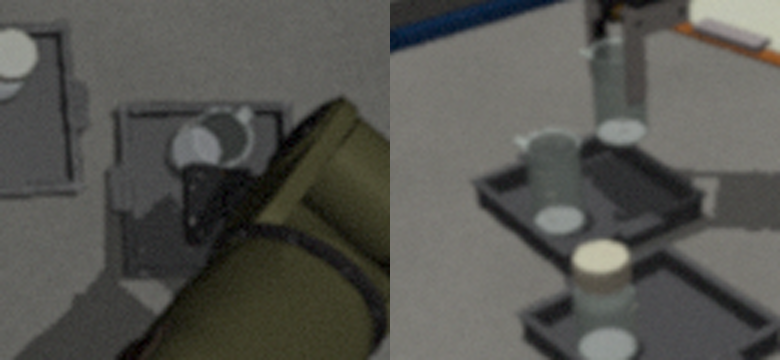

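The beaker hangs upright over the empty half (scene base at crop (620,131)), with the stored beaker untouched. Its underside is about 72 mm above the tray floor, so I'll lower it and watch the force.

Request:
arm_command:
  plan:
    - [[0,0,10,0,0,0,0.2],[0,0,25,0,0,0,0.2],[0,0,40,0,0,0,0.2],[0,0,52,0,0,0,0.2],[0,0,60,0,0,0,0.2],[0,0,65,0,0,0,0.2],[0,0,68,0,0,0,0.2],[0,0,70,0,0,0,0.2],[0,0,70,0,0,0,0.2],[0,0,70,0,0,0,0.2]]

```text
time_s: 9.8
ee_pos: [0.4559, -0.3469, 0.0548]
eef_rot: [-3.141, 0.0, -3.141]
force: [-0.2, 0.0, -1.3]
grip_width: 0.0542
grip_force: 12.0
```

Request:
arm_command:
  plan:
    - [[0,0,1,0,0,0,0.2],[0,0,2,0,0,0,0.2],[0,0,2,0,0,0,0.2],[0,0,2,0,0,0,0.2]]

```text
time_s: 10.2
ee_pos: [0.4561, -0.347, 0.0536]
eef_rot: [-3.141, 0.001, -3.141]
force: [-2.9, 2.4, 10.5]
grip_width: 0.0542
grip_force: 12.0
```

Contact is confirmed: 10 N upward at the expected height. Releasing and rising.

Request:
arm_command:
  plan:
    - [[0,0,-0.5,0,0,0,0.1],[0,0,-0.5,0,0,0,-0.1],[0,0,-0.5,0,0,0,-0.2],[0,0,-0.5,0,0,0,-0.3],[0,0,-0.5,0,0,0,-0.4],[0,0,-0.5,0,0,0,-0.5],[0,0,-0.5,0,0,0,-0.6],[0,0,-0.5,0,0,0,-0.6],[0,0,-0.5,0,0,0,-0.6]]

```text
time_s: 11.1
ee_pos: [0.4558, -0.3468, 0.0529]
eef_rot: [-3.142, 0.0, -3.141]
force: [-0.5, -0.3, -0.3]
grip_width: 0.0751
grip_force: 0.0
```

Request:
arm_command:
  plan:
    - [[0,0,-10,0,0,0,-0.6],[0,0,-30,0,0,0,-0.6],[0,0,-55,0,0,0,-0.6],[0,0,-80,0,0,0,-0.6],[0,0,-105,0,0,0,-0.6],[0,0,-130,0,0,0,-0.6],[0,0,-150,0,0,0,-0.6],[0,0,-160,0,0,0,-0.6],[0,0,-160,0,0,0,-0.6]]

```text
time_s: 12.0
ee_pos: [0.4561, -0.347, 0.2144]
eef_rot: [-3.14, 0.002, -3.141]
force: [-0.3, 0.0, -0.2]
grip_width: 0.0755
grip_force: 0.0
```

Next is the bottle at (0.533, 0.066).

Request:
arm_command:
  plan:
    - [[-7,20,0,0,0,0,-0.7],[-15,60,0,0,0,0,-0.7],[-22,100,0,0,0,0,-0.7],[-30,140,0,0,0,0,-0.7],[-38,180,0,0,0,0,-0.7],[-46,220,0,0,0,0,-0.7],[-54,260,0,0,0,0,-0.7],[-60,300,0,0,0,0,-0.7],[-66,340,0,0,0,0,-0.7],[-72,380,0,0,0,0,-0.7],[-76,403,0,0,0,0,-0.7],[-77,413,0,0,0,0,-0.7]]

```text
time_s: 13.2
ee_pos: [0.5324, 0.0681, 0.2117]
eef_rot: [-3.142, -0.002, -3.139]
force: [0.1, -0.6, 0.8]
grip_width: 0.0799
grip_force: 0.0
```

Request:
arm_command:
  plan:
    - [[0,0,0,0,0,0,-0.7],[0,0,0,0,0,0,-0.7],[0,0,0,0,0,0,-0.7],[0,0,30,0,0,0,-0.7],[0,0,60,0,0,0,-0.7],[0,0,85,0,0,0,-0.7],[0,0,105,0,0,0,-0.7],[0,0,120,0,0,0,-0.7],[0,0,130,0,0,0,-0.7],[0,0,135,0,0,0,-0.7],[0,0,135,0,0,0,-0.7],[0,0,135,0,0,0,-0.7]]

```text
time_s: 14.4
ee_pos: [0.5331, 0.0661, 0.0786]
eef_rot: [3.142, 0.001, 3.142]
force: [-0.3, 0.3, -0.3]
grip_width: 0.0797
grip_force: 0.0
```

Request:
arm_command:
  plan:
    - [[0,0,0,0,0,0,-0.4],[0,0,0,0,0,0,-0.25],[0,0,0,0,0,0,-0.2],[0,0,0,0,0,0,-0.15],[0,0,0,0,0,0,-0.1],[0,0,0,0,0,0,-0.05],[0,0,0,0,0,0,0.1],[0,0,0,0,0,0,0.3],[0,0,0,0,0,0,0.3],[0,0,0,0,0,0,0.3]]
  squeeze: 15

```text
time_s: 15.4
ee_pos: [0.5327, 0.0663, 0.078]
eef_rot: [3.142, 0.0, -3.141]
force: [-0.3, -0.6, -0.1]
grip_width: 0.0487
grip_force: 15.0
```

The width reads 48.7 mm against a nominal 50, so I'll check before lifting.

```bash
python3 - <<'E'
from h import *
for n in("scene","top"):cv2.imwrite(f"pics/{n}3.png",cams.camera(n)[0])
a=cv2.imread("pics/top3.png")[160:260,220:320];b=cv2.imread("pics/scene3.png")[140:240,250:350]
cv2.imwrite("pics/c6.png",np.hstack([cv2.resize(x,None,fx=4,fy=4,interpolation=2) for x in(a,b)]))
print(proj("scene",np.array([.5327,.0663,.111])),proj("scene",np.array([.5327,.0663,.006])))
E
```

```text
[303.93980928 190.77248544] [302.14506753 222.84543501]
```

View pics/c6.png

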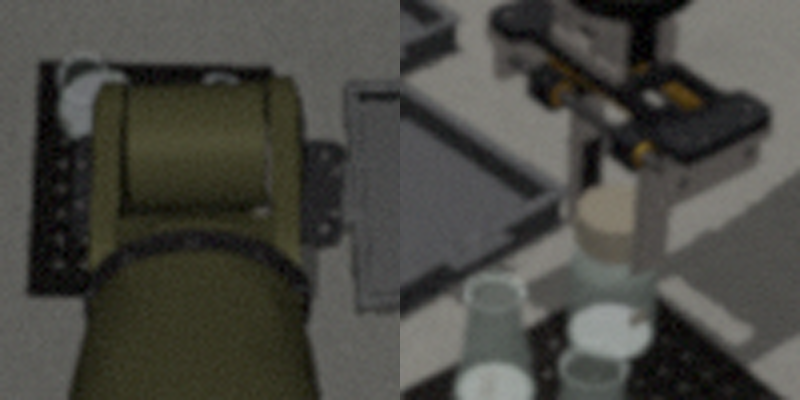

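The cap centre is at crop (612,208) against a prediction of (616,203). That's about 1 px, so the bottle is centred between the fingers. Lifting.

Request:
arm_command:
  plan:
    - [[0,0,-5,0,0,0,0.3],[0,0,-15,0,0,0,0.3],[0,0,-30,0,0,0,0.3],[0,0,-48,0,0,0,0.3],[0,0,-66,0,0,0,0.3],[0,0,-84,0,0,0,0.3],[0,0,-100,0,0,0,0.3],[0,0,-115,0,0,0,0.3],[0,0,-125,0,0,0,0.3],[0,0,-130,0,0,0,0.3],[0,0,-130,0,0,0,0.3]]

```text
time_s: 16.6
ee_pos: [0.5328, 0.0663, 0.2085]
eef_rot: [3.142, 0.001, -3.141]
force: [1.1, 0.4, -0.8]
grip_width: 0.0485
grip_force: 15.0
```

Request:
arm_command:
  plan:
    - [[0,-8,0,0,0,0,0.3],[0,-20,0,0,0,0,0.3],[0,-36,0,0,0,0,0.3],[0,-55,0,0,0,0,0.3],[0,-75,0,0,0,0,0.3],[0,-95,0,0,0,0,0.3],[1,-115,0,0,0,0,0.3],[2,-135,0,0,0,0,0.3],[2,-152,0,0,0,0,0.3],[2,-165,0,0,0,0,0.3],[2,-174,0,0,0,0,0.3],[2,-178,0,0,0,0,0.3]]

```text
time_s: 17.8
ee_pos: [0.5306, -0.1126, 0.2077]
eef_rot: [3.142, -0.0, 3.141]
force: [-0.3, 0.2, -0.4]
grip_width: 0.0484
grip_force: 15.0
```

Request:
arm_command:
  plan:
    - [[0,0,0,0,0,0,0.3],[0,0,0,0,0,0,0.3],[0,0,20,0,0,0,0.3],[0,0,50,0,0,0,0.3],[0,0,70,0,0,0,0.3],[0,0,80,0,0,0,0.3],[0,0,80,0,0,0,0.3],[0,0,80,0,0,0,0.3]]

```text
time_s: 18.6
ee_pos: [0.5313, -0.1117, 0.1289]
eef_rot: [-3.141, 0.001, -3.141]
force: [1.0, 0.4, -0.6]
grip_width: 0.0488
grip_force: 15.0
```

```bash
python3 - <<'E'
from h import *
for n in("scene","top"):cv2.imwrite(f"pics/{n}4.png",cams.camera(n)[0])
a=cv2.imread("pics/top4.png")[160:260,300:400];b=cv2.imread("pics/scene4.png")[100:220,190:310]
cv2.imwrite("pics/c7.png",np.hstack([cv2.resize(a,(400,400),interpolation=2),cv2.resize(b,(400,400),interpolation=2)]))
E
```

```text
(no output)
```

View pics/c7.png

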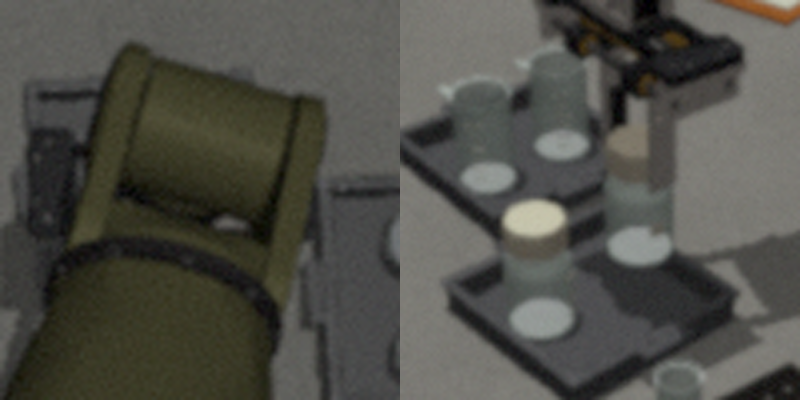

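Both beakers stand in their tray, and the bottle hangs upright (crop (640,245)) over the empty half. Lowering it about 52 mm.

Request:
arm_command:
  plan:
    - [[0,0,10,0,0,0,0.3],[0,0,22,0,0,0,0.3],[0,0,33,0,0,0,0.3],[0,0,41,0,0,0,0.3],[0,0,46,0,0,0,0.3],[0,0,49,0,0,0,0.3],[0,0,50,0,0,0,0.3],[0,0,50,0,0,0,0.3],[0,0,50,0,0,0,0.3]]

```text
time_s: 19.6
ee_pos: [0.531, -0.1118, 0.0783]
eef_rot: [-3.141, 0.001, -3.141]
force: [0.1, 0.7, -1.0]
grip_width: 0.0486
grip_force: 15.0
```

Request:
arm_command:
  plan:
    - [[0,0,0.7,0,0,0,0.3],[0,0,1.4,0,0,0,0.3],[0,0,1.4,0,0,0,0.3],[0,0,1.4,0,0,0,0.3]]

```text
time_s: 20.0
ee_pos: [0.531, -0.1118, 0.0769]
eef_rot: [-3.141, 0.001, -3.141]
force: [-1.1, 1.4, 4.0]
grip_width: 0.0489
grip_force: 15.0
```

Contact is made (4 N at the expected height), so I'll release and rise.

Request:
arm_command:
  plan:
    - [[0,0,0,0,0,0,0.1],[0,0,0,0,0,0,0],[0,0,0,0,0,0,-0.1],[0,0,0,0,0,0,-0.2],[0,0,0,0,0,0,-0.3],[0,0,0,0,0,0,-0.4],[0,0,0,0,0,0,-0.5],[0,0,0,0,0,0,-0.5],[0,0,0,0,0,0,-0.5]]

```text
time_s: 20.9
ee_pos: [0.5307, -0.1118, 0.0765]
eef_rot: [3.142, -0.0, -3.141]
force: [-0.7, 0.4, 0.5]
grip_width: 0.0705
grip_force: 0.0
```

Request:
arm_command:
  plan:
    - [[0,0,-10,0,0,0,-0.5],[0,0,-30,0,0,0,-0.5],[0,0,-55,0,0,0,-0.5],[0,0,-80,0,0,0,-0.5],[0,0,-105,0,0,0,-0.5],[0,0,-125,0,0,0,-0.5],[0,0,-135,0,0,0,-0.5],[0,0,-135,0,0,0,-0.5]]

```text
time_s: 21.7
ee_pos: [0.5312, -0.1119, 0.213]
eef_rot: [-3.141, 0.002, -3.141]
force: [-0.1, 0.3, 0.1]
grip_width: 0.0704
grip_force: 0.0
```

Next is the small flask at (0.624, 0.066).

Request:
arm_command:
  plan:
    - [[-10,15,0,0,0,0,-0.5],[-25,45,0,0,0,0,-0.5],[-40,75,0,0,0,0,-0.5],[-55,105,0,0,0,0,-0.5],[-70,135,0,0,0,0,-0.5],[-85,163,0,0,0,0,-0.5],[-93,178,0,0,0,0,-0.5],[-93,178,0,0,0,0,-0.5],[-93,178,0,0,0,0,-0.5],[-93,178,30,0,0,0,-0.5],[-93,178,60,0,0,0,-0.5],[-93,178,85,0,0,0,-0.5]]

```text
time_s: 22.9
ee_pos: [0.6229, 0.065, 0.1248]
eef_rot: [-3.141, -0.001, 3.141]
force: [0.2, 0.0, -0.9]
grip_width: 0.0707
grip_force: 0.0
```

Request:
arm_command:
  plan:
    - [[0,0,15,0,0,0,-0.5],[0,0,30,0,0,0,-0.5],[0,0,45,0,0,0,-0.5],[0,0,57,0,0,0,-0.5],[0,0,64,0,0,0,-0.5],[0,0,66,0,0,0,-0.5],[0,0,66,0,0,0,-0.5],[0,0,66,0,0,0,-0.5]]

```text
time_s: 23.7
ee_pos: [0.6241, 0.0663, 0.0612]
eef_rot: [3.142, 0.001, -3.141]
force: [-0.4, -0.0, -0.1]
grip_width: 0.0702
grip_force: 0.0
```

Request:
arm_command:
  plan:
    - [[0,0,0,0,0,0,-0.2],[0,0,0,0,0,0,0],[0,0,0,0,0,0,0.1],[0,0,0,0,0,0,0.15],[0,0,0,0,0,0,0.2],[0,0,0,0,0,0,0.25],[0,0,0,0,0,0,0.3],[0,0,0,0,0,0,0.4],[0,0,0,0,0,0,0.6],[0,0,0,0,0,0,0.6],[0,0,0,0,0,0,0.6]]
  squeeze: 10

```text
time_s: 24.8
ee_pos: [0.6237, 0.0663, 0.0606]
eef_rot: [-3.142, 0.0, -3.141]
force: [0.2, -0.3, 1.3]
grip_width: 0.0336
grip_force: 9.7
```

The width of 33.6 mm is the neck. Lifting and carrying to the flask tray at (0.466, 0.297).

Request:
arm_command:
  plan:
    - [[0,0,-5,0,0,0,0.6],[0,0,-15,0,0,0,0.6],[0,0,-30,0,0,0,0.6],[0,0,-48,0,0,0,0.6],[0,0,-66,0,0,0,0.6],[0,0,-84,0,0,0,0.6],[0,0,-102,0,0,0,0.6],[0,0,-120,0,0,0,0.6],[0,0,-135,0,0,0,0.6],[0,0,-145,0,0,0,0.6],[0,0,-150,0,0,0,0.6],[0,0,-150,0,0,0,0.6]]

```text
time_s: 26.0
ee_pos: [0.6238, 0.0663, 0.211]
eef_rot: [3.142, 0.001, -3.141]
force: [-0.3, 0.1, -0.4]
grip_width: 0.0337
grip_force: 9.7
```

Request:
arm_command:
  plan:
    - [[6,8,0,0,0,0,0.6],[18,25,0,0,0,0,0.6],[34,48,0,0,0,0,0.6],[51,73,0,0,0,0,0.6],[68,98,0,0,0,0,0.6],[86,124,0,0,0,0,0.6],[103,150,0,0,0,0,0.6],[120,175,0,0,0,0,0.6],[135,198,0,0,0,0,0.6],[147,215,0,0,0,0,0.6],[155,226,0,0,0,0,0.6],[158,231,0,0,0,0,0.6]]

```text
time_s: 27.2
ee_pos: [0.4647, 0.2981, 0.2101]
eef_rot: [-3.141, -0.001, -3.14]
force: [0.9, -0.4, -0.1]
grip_width: 0.0337
grip_force: 9.7
```

Request:
arm_command:
  plan:
    - [[0,0,0,0,0,0,0.6],[0,0,0,0,0,0,0.6],[0,0,25,0,0,0,0.6],[0,0,55,0,0,0,0.6],[0,0,80,0,0,0,0.6],[0,0,95,0,0,0,0.6],[0,0,100,0,0,0,0.6],[0,0,100,0,0,0,0.6],[0,0,100,0,0,0,0.6]]

```text
time_s: 28.1
ee_pos: [0.4663, 0.2972, 0.1115]
eef_rot: [3.141, 0.001, 3.141]
force: [0.3, 1.3, -0.4]
grip_width: 0.034
grip_force: 9.7
```

```bash
python3 - <<'E'
from h import *
for n in("scene","top"):cv2.imwrite(f"pics/{n}5.png",cams.camera(n)[0])
b=cv2.imread("pics/scene5.png")[190:340,270:470]
cv2.imwrite("pics/c8.png",cv2.resize(b,(800,600),interpolation=2))
E
```

```text
(no output)
```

View pics/c8.png

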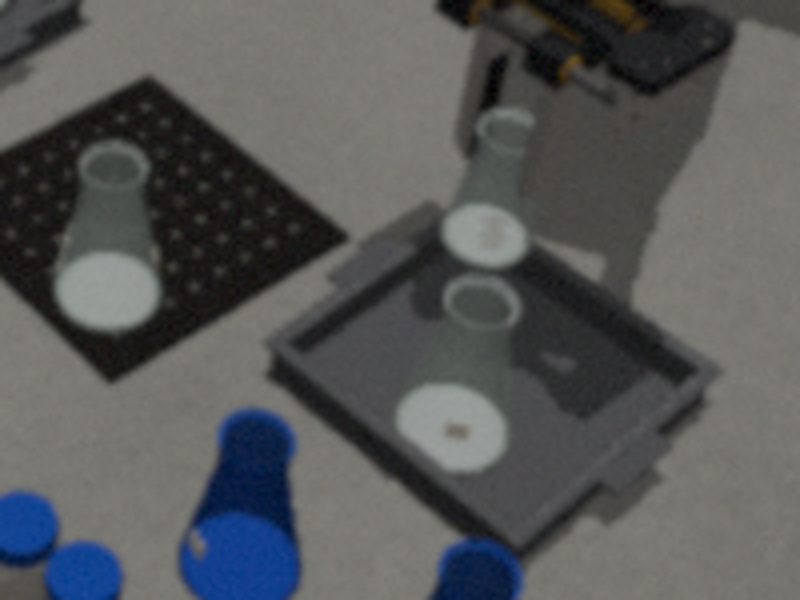

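The small flask hangs upright above the free half (base at crop (485,235)), with the stored flask well clear. Lowering it about 52 mm.

Request:
arm_command:
  plan:
    - [[0,0,10,0,0,0,0.6],[0,0,22,0,0,0,0.6],[0,0,33,0,0,0,0.6],[0,0,41,0,0,0,0.6],[0,0,46,0,0,0,0.6],[0,0,49,0,0,0,0.6],[0,0,50,0,0,0,0.6],[0,0,50,0,0,0,0.6],[0,0,50,0,0,0,0.6]]

```text
time_s: 29.1
ee_pos: [0.4658, 0.2973, 0.0609]
eef_rot: [3.141, 0.0, -3.141]
force: [0.5, 0.4, -0.6]
grip_width: 0.0339
grip_force: 9.7
```

Request:
arm_command:
  plan:
    - [[0,0,0.7,0,0,0,0.6],[0,0,1.4,0,0,0,0.6],[0,0,1.4,0,0,0,0.6],[0,0,1.4,0,0,0,0.6]]

```text
time_s: 29.5
ee_pos: [0.4658, 0.2972, 0.0594]
eef_rot: [3.141, 0.0, -3.141]
force: [-0.5, -0.8, 2.6]
grip_width: 0.0342
grip_force: 10.1
```

Contact. Releasing only to about 61 mm, then rising.

Request:
arm_command:
  plan:
    - [[0,0,0,0,0,0,0.4],[0,0,0,0,0,0,0.25],[0,0,0,0,0,0,0.15],[0,0,0,0,0,0,0.05],[0,0,0,0,0,0,-0.05],[0,0,0,0,0,0,-0.15],[0,0,0,0,0,0,-0.25],[0,0,0,0,0,0,-0.3],[0,0,0,0,0,0,-0.3]]

```text
time_s: 30.4
ee_pos: [0.4657, 0.2972, 0.0591]
eef_rot: [-3.142, -0.0, -3.141]
force: [0.5, -0.1, 1.3]
grip_width: 0.0608
grip_force: 0.0
```

Request:
arm_command:
  plan:
    - [[0,0,-10,0,0,0,-0.3],[0,0,-30,0,0,0,-0.3],[0,0,-55,0,0,0,-0.3],[0,0,-80,0,0,0,-0.3],[0,0,-105,0,0,0,-0.3],[0,0,-130,0,0,0,-0.3],[0,0,-150,0,0,0,-0.3],[0,0,-150,0,0,0,-0.3]]

```text
time_s: 31.2
ee_pos: [0.4665, 0.2977, 0.2125]
eef_rot: [3.139, 0.005, -3.141]
force: [-0.4, 0.2, -0.2]
grip_width: 0.0612
grip_force: 0.0
```

Now the large flask at (0.632, 0.165).

Request:
arm_command:
  plan:
    - [[-15,-12,0,0,0,0,-0.5],[-40,-32,0,0,0,0,-0.5],[-68,-54,0,0,0,0,-0.5],[-96,-76,0,0,0,0,-0.5],[-124,-98,0,0,0,0,-0.5],[-150,-120,0,0,0,0,-0.5],[-166,-132,0,0,0,0,-0.5],[-166,-132,0,0,0,0,-0.5],[-166,-132,0,0,0,0,-0.5],[-166,-132,30,0,0,0,-0.5],[-166,-132,55,0,0,0,-0.5],[-166,-132,75,0,0,0,-0.5]]

```text
time_s: 32.4
ee_pos: [0.6304, 0.1662, 0.1326]
eef_rot: [-3.141, -0.001, -3.14]
force: [0.5, 0.9, 0.2]
grip_width: 0.0705
grip_force: 0.0
```

Request:
arm_command:
  plan:
    - [[0,0,15,0,0,0,-0.5],[0,0,30,0,0,0,-0.5],[0,0,43,0,0,0,-0.5],[0,0,52,0,0,0,-0.5],[0,0,57,0,0,0,-0.5],[0,0,57,0,0,0,-0.5],[0,0,57,0,0,0,-0.5]]

```text
time_s: 33.1
ee_pos: [0.632, 0.1653, 0.0777]
eef_rot: [3.141, 0.001, -3.141]
force: [0.6, -0.2, -0.7]
grip_width: 0.0704
grip_force: 0.0
```

Request:
arm_command:
  plan:
    - [[0,0,0,0,0,0,-0.2],[0,0,0,0,0,0,0],[0,0,0,0,0,0,0.05],[0,0,0,0,0,0,0.1],[0,0,0,0,0,0,0.15],[0,0,0,0,0,0,0.2],[0,0,0,0,0,0,0.25],[0,0,0,0,0,0,0.4],[0,0,0,0,0,0,0.6],[0,0,0,0,0,0,0.6],[0,0,0,0,0,0,0.6]]
  squeeze: 11

```text
time_s: 34.2
ee_pos: [0.6317, 0.1653, 0.0771]
eef_rot: [-3.142, -0.0, -3.141]
force: [0.7, -0.3, 0.1]
grip_width: 0.0365
grip_force: 10.7
```

The width of 36.5 mm is the neck. Lifting and carrying to (0.463, 0.379).

Request:
arm_command:
  plan:
    - [[0,0,-5,0,0,0,0.6],[0,0,-15,0,0,0,0.6],[0,0,-30,0,0,0,0.6],[0,0,-48,0,0,0,0.6],[0,0,-66,0,0,0,0.6],[0,0,-84,0,0,0,0.6],[0,0,-102,0,0,0,0.6],[0,0,-120,0,0,0,0.6],[0,0,-135,0,0,0,0.6],[0,0,-145,0,0,0,0.6],[0,0,-150,0,0,0,0.6],[0,0,-150,0,0,0,0.6]]

```text
time_s: 35.4
ee_pos: [0.6318, 0.1653, 0.2276]
eef_rot: [3.142, 0.001, -3.141]
force: [-0.0, -0.1, -0.6]
grip_width: 0.0364
grip_force: 10.7
```

Request:
arm_command:
  plan:
    - [[6,8,0,0,0,0,0.6],[18,23,0,0,0,0,0.6],[36,45,0,0,0,0,0.6],[54,68,0,0,0,0,0.6],[72,91,0,0,0,0,0.6],[91,115,0,0,0,0,0.6],[109,138,0,0,0,0,0.6],[127,161,0,0,0,0,0.6],[143,182,0,0,0,0,0.6],[156,198,0,0,0,0,0.6],[165,209,0,0,0,0,0.6],[169,214,0,0,0,0,0.6]]

```text
time_s: 36.6
ee_pos: [0.4612, 0.3804, 0.227]
eef_rot: [-3.141, -0.0, -3.14]
force: [-0.9, -0.4, -1.5]
grip_width: 0.0364
grip_force: 10.7
```

Request:
arm_command:
  plan:
    - [[0,0,0,0,0,0,0.6],[0,0,0,0,0,0,0.6],[0,0,0,0,0,0,0.6],[0,0,0,0,0,0,0.6]]

```text
time_s: 37.0
ee_pos: [0.4631, 0.3787, 0.2271]
eef_rot: [-3.142, -0.0, 3.141]
force: [0.1, 0.7, -0.7]
grip_width: 0.0368
grip_force: 10.7
```

```bash
python3 - <<'E'
from h import *
for n in("scene","top"):cv2.imwrite(f"pics/{n}6.png",cams.camera(n)[0])
b=cv2.imread("pics/scene6.png")[170:320,290:490]
cv2.imwrite("pics/c9.png",cv2.resize(b,(800,600),interpolation=2))
for P in([.463,.379,.156],[.463,.379,.007],[.4657,.2972,.007]):print(((proj("scene",np.array(P))-[290,170])*4).round())
E
```

```text
[564. 268.]
[504. 461.]
[390. 376.]
```

View pics/c9.png

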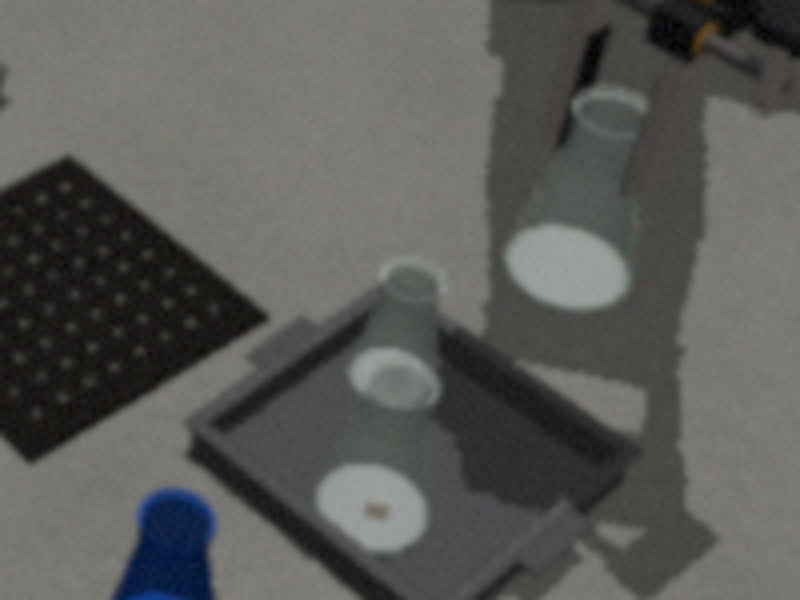

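The small flask stands in the tray (base (395,379), predicted (390,376)), and the large one hangs upright, aimed at (504,461), which is free floor. Lowering it about 151 mm.

Request:
arm_command:
  plan:
    - [[0,0,10,0,0,0,0.6],[0,0,28,0,0,0,0.6],[0,0,48,0,0,0,0.6],[0,0,68,0,0,0,0.6],[0,0,88,0,0,0,0.6],[0,0,106,0,0,0,0.6],[0,0,122,0,0,0,0.6],[0,0,134,0,0,0,0.6],[0,0,142,0,0,0,0.6],[0,0,147,0,0,0,0.6],[0,0,149,0,0,0,0.6],[0,0,149,0,0,0,0.6]]

```text
time_s: 38.3
ee_pos: [0.4628, 0.3793, 0.0783]
eef_rot: [3.141, 0.0, -3.141]
force: [-0.4, -0.0, -0.1]
grip_width: 0.0368
grip_force: 10.7
```

Request:
arm_command:
  plan:
    - [[0,0,0.7,0,0,0,0.6],[0,0,1.4,0,0,0,0.6],[0,0,1.4,0,0,0,0.6],[0,0,1.4,0,0,0,0.6]]

```text
time_s: 38.7
ee_pos: [0.4627, 0.3793, 0.0769]
eef_rot: [3.141, 0.0, -3.141]
force: [-0.3, 0.7, -0.1]
grip_width: 0.0362
grip_force: 10.7
```

No contact yet; about 1 mm to go.

Request:
arm_command:
  plan:
    - [[0,0,0.5,0,0,0,0.6],[0,0,1,0,0,0,0.6],[0,0,1,0,0,0,0.6],[0,0,1,0,0,0,0.6]]

```text
time_s: 39.1
ee_pos: [0.4627, 0.3793, 0.076]
eef_rot: [3.141, 0.0, -3.141]
force: [-1.0, -1.6, 3.0]
grip_width: 0.0366
grip_force: 11.1
```

Contact. Releasing to 61 mm and rising.

Request:
arm_command:
  plan:
    - [[0,0,0,0,0,0,0.4],[0,0,0,0,0,0,0.25],[0,0,0,0,0,0,0.15],[0,0,0,0,0,0,0.05],[0,0,0,0,0,0,-0.05],[0,0,0,0,0,0,-0.15],[0,0,0,0,0,0,-0.25],[0,0,0,0,0,0,-0.3],[0,0,0,0,0,0,-0.3]]

```text
time_s: 40.0
ee_pos: [0.4627, 0.3792, 0.0757]
eef_rot: [-3.142, -0.0, -3.141]
force: [-0.2, 0.3, -0.5]
grip_width: 0.0614
grip_force: 0.0
```

Request:
arm_command:
  plan:
    - [[0,0,-10,0,0,0,-0.3],[0,0,-30,0,0,0,-0.3],[0,0,-55,0,0,0,-0.3],[0,0,-80,0,0,0,-0.3],[0,0,-105,0,0,0,-0.3],[0,0,-130,0,0,0,-0.3],[0,0,-150,0,0,0,-0.3],[0,0,-150,0,0,0,-0.3]]

```text
time_s: 40.8
ee_pos: [0.4634, 0.3798, 0.2293]
eef_rot: [3.138, 0.004, -3.141]
force: [-0.0, -0.8, 0.3]
grip_width: 0.0611
grip_force: 0.0
```

Request:
arm_command:
  plan:
    - [[20,20,0,0,0,0,-0.3],[60,40,0,0,0,0,-0.3],[100,60,0,0,0,0,-0.3],[140,80,0,0,0,0,-0.3],[180,100,0,0,0,0,-0.3],[220,110,0,0,0,0,-0.3],[250,110,0,0,0,0,-0.3],[250,110,0,0,0,0,-0.3],[250,110,0,0,0,0,-0.3],[250,110,0,0,0,0,-0.3]]

```text
time_s: 41.8
ee_pos: [0.2134, 0.489, 0.2254]
eef_rot: [-3.141, -0.0, 3.141]
force: [-0.3, 1.1, -0.3]
grip_width: 0.0611
grip_force: 0.0
```

```bash
python3 - <<'E'
from h import *
for n in("scene","top"):cv2.imwrite(f"pics/{n}7.png",cams.camera(n)[0])
a=cv2.imread("pics/top7.png")[170:275,150:450];b=cv2.imread("pics/scene7.png")[110:330,180:460]
a=cv2.resize(a,(780,273),interpolation=2);b=cv2.resize(b,(400,314),interpolation=2)
o=np.zeros((595,800,3),np.uint8);o[:273,:780]=a;o[280:594,:400]=b;o=np.clip(255*(o/255.)**.7,0,255).astype(np.uint8);cv2.imwrite("pics/c10.png",o)
im=cv2.imread("pics/top7.png").max(2)
m=((im>95)*255).astype(np.uint8);n,_,s,c=cv2.connectedComponentsWithStats(m)
for k in range(1,n):
    if 60<s[k,4]<600 and 150<c[k,0]<440 and 170<c[k,1]<270:print(s[k],c[k].round(1),ray("top",*c[k],.007)[:2].round(3))
E
```

```text
[142 167  19  16 203] [152.  174.6] [0.662 0.461]
[335 179  18  17 221] [343.5 187.4] [ 0.637 -0.152]
[332 190  15  13  73] [337.5 197.5] [ 0.603 -0.133]
[174 203  18  18 252] [182.6 211.7] [0.544 0.353]
[324 207  20  22 294] [333.8 217.1] [ 0.541 -0.122]
[398 212  15  15 178] [405.  219.4] [ 0.54  -0.344]
[164 229  19  18 262] [173.  237.7] [0.461 0.377]
[193 231  14  14 150] [199.3 237.1] [0.466 0.295]
[400 240  16  15 182] [407.8 247.1] [ 0.454 -0.351]
```

View pics/c10.png

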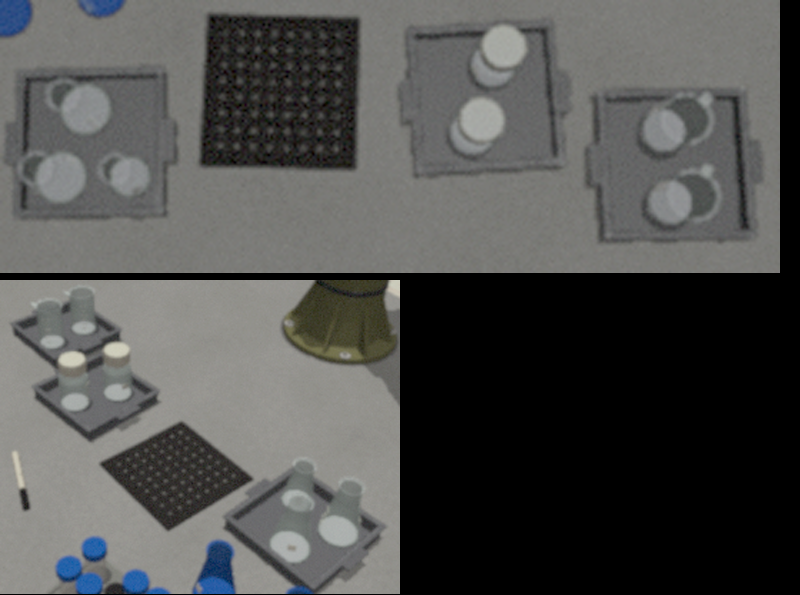

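All seven pieces stand upright in their trays, the stored ones read the same pixel positions as before, and the mat is empty. The large flask sits about 41 mm off its tray's centre (limit 49.5 mm), so I'm handing in.

```bash
python3 -c "
from station import ctrl
print(ctrl.hand_in())"
```

```text
the job is handed in; nothing more can be done
None
```

The job is handed in: both flasks, the beaker and the bottle stand upright and released in their matching trays, and the stored pieces are where they were; the hand-in returned no verdict.

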